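# Trim the resonant driver back to null with the plastic tuning tool

### The arm

A 6-joint arm with a two-finger parallel gripper is mounted at the origin on a cart in front of the work surface, level with it; the furniture and walls round the work are solid. World frame = base frame: x ahead of the robot, y to its left, z up, the work surface at z = 0. Lengths are in m, angles in rad, forces in N, time in s.
With the tool pointing down it reaches from about 0.325 to 0.775 m from the base axis. Payload 5.5 kg.
Tool frame: the origin (TCP) lies at the very end of the fingers, on their centre line; the grasp point (between the pads) lies 19 mm behind it (manip.grasp_offset is the distance from the TCP to the grasp point, in m); z points along the fingers, y is the direction in which the jaws open and shut (so a half turn about z gives the same grasp; the last joint's range is limited). The gripper opens to 88 mm and grips with 3 to 60 N. Pads are 20 mm wide; open, the fingers measure 115 mm over their backs; the gripper's body (75 mm by 178 mm) begins 61 mm behind the grasp point.
Start: joints at [1.053, 0.091, 1.231, -0, 1.82, -0.057], TCP at [0.267, 0.537, 0.197] pointing down, gripper open.
Joint ranges: [-2.87, 2.87], [-0.86, 2.18], [0.17, 2.46], [-1.51, 4.65], [0.06, 2.69], [-2.65, 2.65]. Speed limits (rad/s): [2.57, 2.57, 3.01, 3.14, 3.14, 3.14].

### API

Orientations are given as a unit quaternion [w, x, y, z].
In Python, from bench import manip, fingers, eyes, telemetry gives the robot as it stands. Calls block until the motion is done:
- manip.reach(position, orientation): joint-space move of the TCP to a pose.
- manip.move_l(position, orientation=None, vel=0.15): straight line of the TCP; orientation=None keeps the orientation; vel is the mean speed in m/s.
- manip.goto_joints(angles): joint-space move.
- fingers.let_go() and fingers.grasp(grasp_force=None): open the fingers fully, or close them until they stop; grasp_force is the grip in N (None keeps the last).
- manip.sleep(seconds).
- manip.inverse_kinematics(position, orientation): joint angles nearest the present ones, or None.
- eyes.grab_frame(name): name is "scene" or "top" or "wrist"; returns the picture (384x512x3 uint8, red, green, blue); there is no depth.
- eyes.get_calibration(name): a dict with "fx", "fy", "cx", "cy" (pixels), "k1" (the pictures are not rectified: a ray, as slopes to the right and down, at radius r is drawn at 1 + k1 r^2 times it, then the intrinsics apply), "world_from_camera" (4x4, takes a point from camera to world coordinates). Camera axes: x right, y up, looking along -z (the intrinsics and any distortion apply to the point x, -y, -z); pixel columns grow to the right and rows downward; lengths in m; the calibration is good to about 2 mm. A picture is of the moment at which its call begins: read the wrist's pose just before it. get_calibration takes no time and is no camera call; for the wrist camera it gives the pose at the moment of the call.
A pose or a line that the arm cannot do raises manip.PlanningError and nothing moves.
- manip.close_job(): hands the job in, once; it reports no verdict.
Readings, each from a call of its own:
- telemetry.current_time_s(): time.
- telemetry.current_joint_positions(): joint angles.
- telemetry.current_joint_vel(): joint speeds.
- telemetry.current_tau(): joint torques, N m.
- telemetry.current_tool_pos(): TCP position.
- telemetry.current_orientation(): TCP orientation.
- telemetry.current_wrist_force(): force on the tool from outside, world axes, zero at the start.
- telemetry.current_torque(): the same for the moment, N m.
- telemetry.current_width(): finger opening in m.
Only numpy, scipy, OpenCV 4.12 (cv2) and the standard library are available. Lean on these libraries where they do the work, as an engineer would, in place of code of your own. Each camera call takes 0.05 s, during which the arm holds its last target. There are 200 camera calls.

### The job

The modulator driver box on the optical table has drifted off tune: its meter needle stands left of the centre mark. Take the white plastic tuning tool out of the tool block, feel its blade gently into the slotted brass trimmer shaft down in the black guide bush on the box's lid, without ramming it, and turn the shaft clockwise until the needle rests on the broad centre mark. Then draw the tool out and stand it back in its hole in the block, leaving the other tool where it is.

Things in the scene. Friction and masses are not known exactly. Their poses are not given: they have to be found in the camera images.
- driver_box: silver-grey electronics box, 155 x 119 x 38 mm, fixed. Origin: centre of its underside; x points away from its front panel (which looks towards the robot), z up. On its lid stand the black guide bush, near the front right corner, and behind it to the left the meter (66 x 78 mm, top 58 mm above the table).
- bush_mouth (a point): centre of the guide bush's mouth, 62 mm above the table: a fixed upright black plastic tube, bore 13.6 mm, flared to 22 mm over its upper 7 mm. The trimmer shaft stands inside it.
- trimmer (a point): on the bush's axis, at the shaft's end face, 48 mm above the table. Brass shaft, 13 mm diameter, one straight slot across its end. These axes are the box's and do NOT turn with the shaft: the slot's direction is not measured. It starts between 0.7 rad clockwise and 1.7 rad counterclockwise (from above) of the box's x axis. Shaft friction about 0.03 N m; rubbing its face does not turn it.
- slot_floor (a point): same axis, floor of the slot, 42 mm above the table (slot 6 mm deep, 4.2 mm wide). The shaft is sprung: pushed on its face it yields 2 mm at 2 to 4 N, then is rigid; over 20 N does damage. When blade and slot line up it springs up round the blade and the push falls off; then lower the tip to 5 mm below the face. End stops 1.2 rad either side of centre; it stays where left.
- needle (a joint): meter needle's deflection in rad: 0 on the centre mark (needle along the box's +x), positive clockwise (right) from above. Black needle, 34 mm, white dial; it moves 0.75 rad per rad of the shaft, clockwise for clockwise. The centre mark is a broad black bar from -0.1 to +0.1 rad, with fine strokes every 0.1 rad beside it. Starts between -0.75 and -0.45.
- tool_block: aluminium block with two upright bores that holds the tools, 96 x 44 x 60 mm, fixed to the table. Origin: centre of its underside; x along its length, z up.
- tool_block_hole0 (a point): centre of the mouth of one bore, 60 mm above the table: 14 mm in diameter, 56 mm deep, rim chamfered 2 mm; 25 mm from the block's middle along its -x
- tool_block_hole1 (a point): the same for the other bore, on the block's +x side
- tuning_tool: white plastic tool, 118 mm long, 28 to 46 g, standing blade down in one of the bores. Origin: middle of the blade's tip; z up along the tool, x along the blade's width. Round shank 12 mm in diameter, 12 to 52 mm above the tip; collar 22 mm in diameter, 52 to 56 mm; flat-sided handle 20 mm (x) by 12 mm (y), 56 to 118 mm, to be gripped across its 12 mm.
- blade_tip (a point): middle of that tool's blade tip, same axes. Blade 11 mm wide (x), 2.7 mm thick (y) at the tip and 3.1 mm from 3 mm up. With the tool standing in a bore, collar on the block, the tip is 8 mm above the table.
- spare_tool: short black hex tool with a round fluted handle of 18 mm diameter, 80 mm long, standing in the other bore, top 94 mm above the table. Not needed. Origin on its axis, 8 mm above the table as it stands; z up.
Things that resemble listed ones, but are neither listed nor needed, are in the scene too. Leave any blue look-alike of the tuning_tool alone.

How it is judged:
On the way, in this order (a step that is already met when the one before it is completed fails the run):
1. the tuning tool's blade is seated in the slot of the trimmer shaft, at least 4 mm below its end face (z of blade_tip in the frame of trimmer below -0.004 m and horizontal distance between blade_tip and trimmer below 0.004 m), for 0.1 s.
2. with the blade still in the slot the needle comes to the centre mark (z of blade_tip in the frame of trimmer below -0.001 m and horizontal distance between blade_tip and trimmer below 0.004 m and value of joint needle between -0.1 and 0.1 rad), for 0.2 s.
At the end, for the whole second after the job is handed in: The needle rests within 0.1 rad of the centre (on the broad mark); the tuning tool stands blade down in a bore of the block, upright, its collar within 3 mm of the block, at rest and released; the spare tool still stands in its bore (moved less than 10 mm) (value of joint needle between -0.1 and 0.1 rad and (horizontal distance between blade_tip and tool_block_hole0 below 0.005 m or horizontal distance between blade_tip and tool_block_hole1 below 0.005 m) and z of blade_tip in the frame of tool_block below 0.011 m and angle between tuning_tool's own z axis and vertical below 0.1 rad and linear speed of tuning_tool below 0.02 m/s and distance of spare_tool from where it was at the start of the episode below 0.01 m); the robot touches nothing.
It fails at once if the tool is rammed or forced: more than 20 N between the tuning tool and the driver box (bush, shaft or meter) (contact force between tuning_tool and driver_box above 20 N).
It fails at once if the spare tool is pulled out or displaced by more than 25 mm (distance of spare_tool from where it was at the start of the episode above 0.025 m).
It also fails if it takes over 72 s, if anything falls off the work surface, if the arm or the gripper's body presses on something with over 40 N, if the wrist force passes 120 N, or if a joint passes its speed limit or range.

## Working session

There is one attempt and no reset: what is moved stays moved. The work goes in short steps, each a Python script; the robot and the scene stay as the last script left them, time stands still between calls to the robot, and variables do not carry over. Pictures are saved under pics/ and viewed, about 8 in all and at most 12, crops included, and the job is handed in when it is done.

```bash
mkdir -p pics; ls
cat > h.py <<'E'
import numpy as np, cv2
from bench import manip, fingers, eyes, telemetry as T
def snap(n,f):
    c=eyes.get_calibration(n); im=eyes.grab_frame(n); cv2.imwrite(f,im[:,:,::-1]); np.save(f[:-4]+'.npy',dict(c,im=im),allow_pickle=True); return im,c
def KD(c): return np.array([[c['fx'],0,c['cx']],[0,c['fy'],c['cy']],[0,0,1.]]),np.array([c['k1'],0,0,0.])
def pix2w(c,uv,z):
    K,D=KD(c); p=cv2.undistortPoints(np.array([[uv]],float),K,D)[0,0]
    M=np.array(c['world_from_camera']); d=M[:3,:3]@np.array([p[0],-p[1],-1]); o=M[:3,3]
    return o+d*(z-o[2])/d[2]
def w2pix(c,P):
    K,D=KD(c); M=np.array(c['world_from_camera']); q=(np.atleast_2d(P)-M[:3,3])@M[:3,:3]; q=q*[1,-1,-1]
    return cv2.projectPoints(q,np.zeros(3),np.zeros(3),K,D)[0][:,0]
def load(f): return np.load(f,allow_pickle=True).item()
def down(yaw): # tool z down, tool y axis at angle yaw from world... x axis=(cos,sin)
    return np.array([0,np.cos(yaw/2),np.sin(yaw/2),0])
E
python3 - <<'E'
from h import *
a,c=snap('top','pics/top.png'); b,d=snap('scene','pics/scene.png'); 
cv2.imwrite('pics/topb.png',cv2.resize(a[:,:,::-1],(800,600),interpolation=cv2.INTER_CUBIC))
for k in(c,d):print(k)
print(T.current_time_s(),T.current_orientation(),manip.grasp_offset, T.current_wrist_force())
w,e=snap('wrist','pics/w0.png'); print(e)
E
```

```text
pics
{'fx': 372.32999411889864, 'fy': 372.32999411889864, 'cx': 252.5344088009907, 'cy': 190.9653089678401, 'k1': -0.06744938003538356, 'world_from_camera': array([[ 0.02521308,  0.9953161 , -0.0933283 ,  0.43102292],
       [-0.99961036,  0.02398273, -0.01428137, -0.10966276],
       [-0.01197621,  0.09365201,  0.99553296,  0.98677922],
       [ 0.        ,  0.        ,  0.        ,  1.        ]])}
{'fx': 473.3220243819068, 'fy': 473.3220243819068, 'cx': 246.3022065972608, 'cy': 195.31976694803933, 'k1': -0.10089306219528855, 'world_from_camera': array([[ 0.81870915,  0.39671758, -0.41512707,  0.13463227],
       [-0.57407292,  0.58121354, -0.57674179, -0.66046763],
       [ 0.01247387,  0.71049699,  0.70358967,  0.75119043],
       [ 0.        ,  0.        ,  0.        ,  1.        ]])}
0.1 [-2.21228917e-04  2.28372461e-01  9.73573474e-01 -8.13332262e-04] 0.0187 [-0.40662968  0.25844385  0.11151791]
{'fx': 320.46606440447863, 'fy': 320.46606440447863, 'cx': 260.4426932633289, 'cy': 187.9194407238922, 'k1': 0.003951915667711097, 'world_from_camera': array([[ 4.44728260e-01, -8.63127933e-01, -2.39221541e-01,
         1.99408556e-01],
       [ 8.95665266e-01,  4.28360092e-01,  1.19546487e-01,
         5.70378529e-01],
       [-7.10950503e-04, -2.67428126e-01,  9.63577548e-01,
         3.82968151e-01],
       [ 0.00000000e+00,  0.00000000e+00,  0.00000000e+00,
         1.00000000e+00]])}
```

View pics/topb.png

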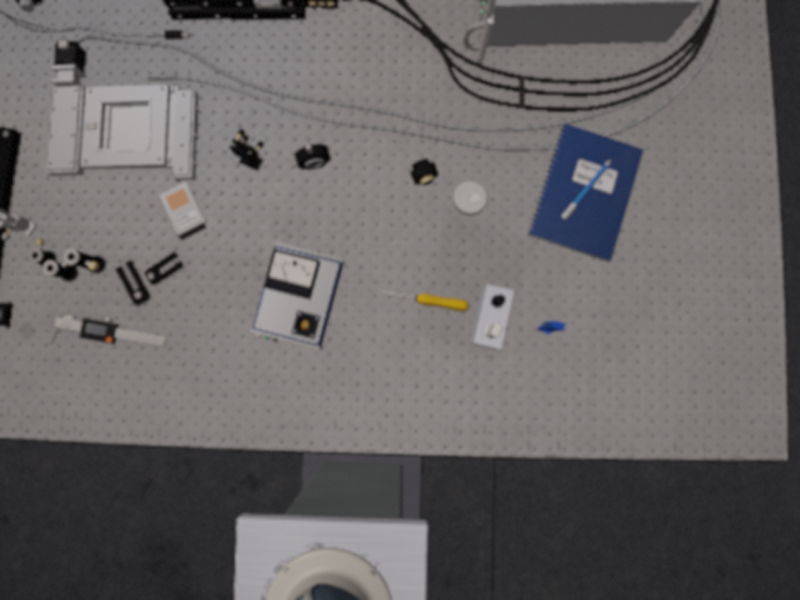

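View pics/scene.png

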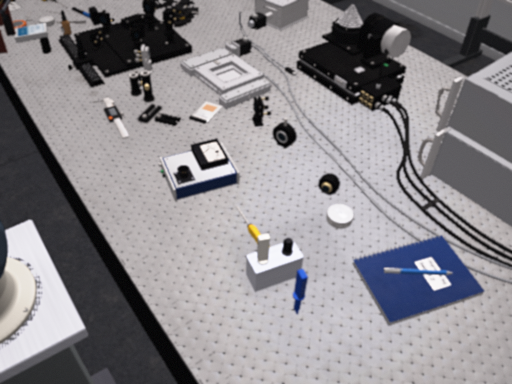

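Run:
```python
from h import *
c=load('pics/top.npy'); s=1/1.5625
g=lambda u,v,z:print((u,v,z),pix2w(c,((u+.5)*s-.5,(v+.5)*s-.5),z).round(4))
for p in [(278,245),(342,262),(320,345),(253,330)]: g(*p,.038)
g(305,323,.062)
for p in [(488,285),(514,291),(500,349),(475,344)]: g(*p,.06)
g(494,328,.126); g(498,300,.094); g(545,327,.0);g(558,326,.1)
print(eyes.get_calibration('wrist')['world_from_camera'][:3,3]-T.current_tool_pos())
c=load('pics/scene.npy')
for u,v,z in [(263,238,.126),(288,242,.094),(298,310,0),(302,270,.1),(184,172,.062)]: print(u,v,pix2w(c,(u,v),z).round(4))
```

```text
(278, 245, 0.038) [0.6049 0.1004 0.038 ]
(342, 262, 0.038) [ 0.5787 -0.0072  0.038 ]
(320, 345, 0.038) [0.4411 0.0241 0.038 ]
(253, 330, 0.038) [0.4627 0.1355 0.038 ]
(305, 323, 0.062) [0.4753 0.046  0.062 ]
(488, 285, 0.06) [ 0.5435 -0.2451  0.06  ]
(514, 291, 0.06) [ 0.5348 -0.287   0.06  ]
(500, 349, 0.06) [ 0.4417 -0.2653  0.06  ]
(475, 344, 0.06) [ 0.4487 -0.2255  0.06  ]
(494, 328, 0.126) [ 0.4717 -0.245   0.126 ]
(498, 300, 0.094) [ 0.5165 -0.2558  0.094 ]
(545, 327, 0.0) [ 0.4813 -0.3517  0.    ]
(558, 326, 0.1) [ 0.4782 -0.3472  0.1   ]
[-0.06728657  0.03320617  0.18747139]
263 238 [ 0.4673 -0.2498  0.126 ]
288 242 [ 0.5158 -0.2619  0.094 ]
298 310 [ 0.485  -0.3416  0.    ]
302 270 [ 0.4935 -0.3273  0.1   ]
184 172 [0.4706 0.04   0.062 ]
```

Run:
```python
from h import *
for P in [(.548,.045,.12),(.475,.045,.12),(.547,-.245,.17),(.47,-.247,.1)]:
  for y in np.arange(0,6.28,np.pi/4):
    q=manip.inverse_kinematics(P,down(y)); print(P,round(y,2),None if q is None else np.round(q,2))
manip.reach((.548,.035,.125),down(np.pi)); print(T.current_time_s())
a,c=snap('wrist','pics/wb.png')
print(w2pix(c,[.473,.043,.062]))
cv2.imwrite('pics/wbb.png',cv2.resize(a[:,:,::-1],(800,600),interpolation=cv2.INTER_CUBIC))
manip.reach((.547,-.235,.18),down(np.pi)); print(T.current_time_s())
a,c=snap('wrist','pics/wt.png')
cv2.imwrite('pics/wtb.png',cv2.resize(a[:,:,::-1],(800,600),interpolation=cv2.INTER_CUBIC))
```

```text
(0.548, 0.045, 0.12) 0.0 [ 0.02 -0.05  1.5  -0.    1.68  1.59]
(0.548, 0.045, 0.12) 0.79 [ 0.02 -0.05  1.5  -0.    1.68  0.81]
(0.548, 0.045, 0.12) 1.57 [ 0.02 -0.05  1.5  -0.    1.68  0.02]
(0.548, 0.045, 0.12) 2.36 [ 0.02 -0.05  1.5  -0.    1.68 -0.77]
(0.548, 0.045, 0.12) 3.14 [ 0.02 -0.05  1.5  -0.    1.68 -1.55]
(0.548, 0.045, 0.12) 3.93 [ 0.02 -0.05  1.5  -0.    1.68 -2.34]
(0.548, 0.045, 0.12) 4.71 None
(0.548, 0.045, 0.12) 5.5 [ 0.02 -0.05  1.5  -0.    1.68  2.38]
(0.475, 0.045, 0.12) 0.0 [ 0.02 -0.25  1.69 -0.    1.7   1.59]
(0.475, 0.045, 0.12) 0.79 [ 0.02 -0.25  1.69 -0.    1.7   0.81]
(0.475, 0.045, 0.12) 1.57 [ 0.02 -0.25  1.69 -0.    1.7   0.02]
(0.475, 0.045, 0.12) 2.36 [ 0.02 -0.25  1.69 -0.    1.7  -0.76]
(0.475, 0.045, 0.12) 3.14 [ 0.02 -0.25  1.69 -0.    1.7  -1.55]
(0.475, 0.045, 0.12) 3.93 [ 0.02 -0.25  1.69 -0.    1.7  -2.33]
(0.475, 0.045, 0.12) 4.71 None
(0.475, 0.045, 0.12) 5.5 [ 0.02 -0.25  1.69 -0.    1.7   2.38]
(0.547, -0.245, 0.17) 0.0 [-0.48  0.09  1.28 -0.    1.77  1.09]
(0.547, -0.245, 0.17) 0.79 [-0.48  0.09  1.28 -0.    1.77  0.31]
(0.547, -0.245, 0.17) 1.57 [-0.48  0.09  1.28 -0.    1.77 -0.48]
(0.547, -0.245, 0.17) 2.36 [-0.48  0.09  1.28 -0.    1.77 -1.26]
(0.547, -0.245, 0.17) 3.14 [-0.48  0.09  1.28 -0.    1.77 -2.05]
(0.547, -0.245, 0.17) 3.93 None
(0.547, -0.245, 0.17) 4.71 None
(0.547, -0.245, 0.17) 5.5 [-0.48  0.09  1.28 -0.    1.77  1.88]
(0.47, -0.247, 0.1) 0.0 [-0.55 -0.09  1.58 -0.    1.65  1.02]
(0.47, -0.247, 0.1) 0.79 [-0.55 -0.09  1.58 -0.    1.65  0.24]
(0.47, -0.247, 0.1) 1.57 [-0.55 -0.09  1.58 -0.    1.65 -0.55]
(0.47, -0.247, 0.1) 2.36 [-0.55 -0.09  1.58 -0.    1.65 -1.33]
(0.47, -0.247, 0.1) 3.14 [-0.55 -0.09  1.58 -0.    1.65 -2.12]
(0.47, -0.247, 0.1) 3.93 None
(0.47, -0.247, 0.1) 4.71 [-0.55 -0.09  1.58 -0.    1.65  2.59]
(0.47, -0.247, 0.1) 5.5 [-0.55 -0.09  1.58 -0.    1.65  1.81]
2.2333
[[269.28834579  98.69835505]]
3.35
```

View pics/wbb.png

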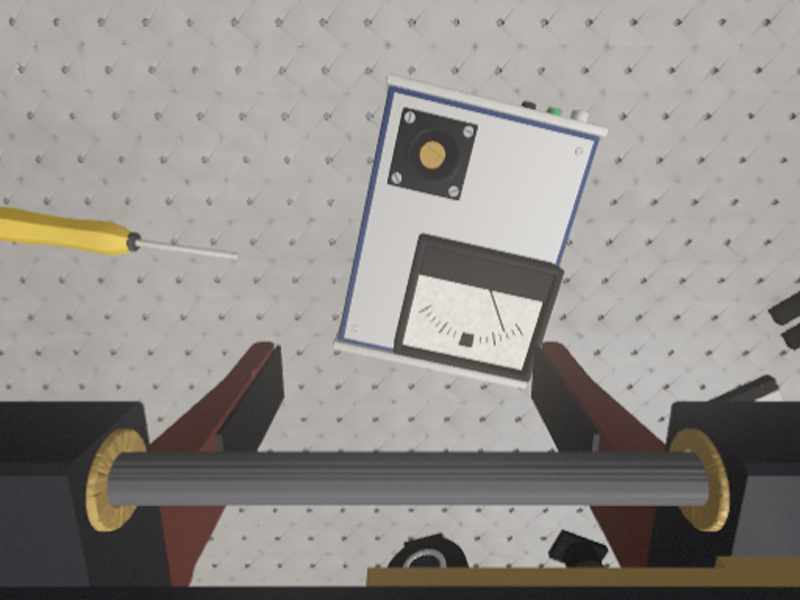

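View pics/wtb.png

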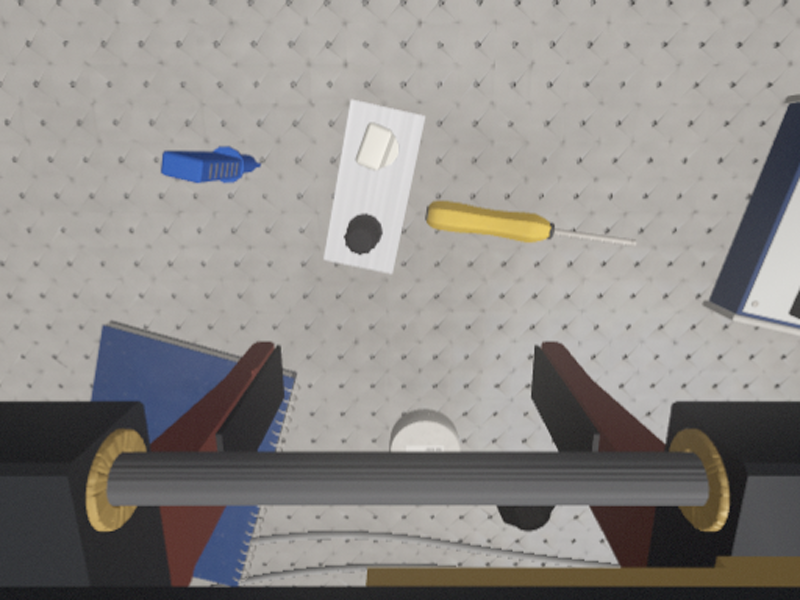

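Run:
```python
from h import *
a=cv2.imread('pics/wb.png'); t=cv2.imread('pics/wt.png')
A=cv2.resize(a[84:114,262:292],(390,390),interpolation=cv2.INTER_CUBIC)
A=cv2.convertScaleAbs(A,alpha=1.5)
B=cv2.resize(t[71:115,224:264],None,fx=10,fy=10,interpolation=cv2.INTER_CUBIC)
o=np.zeros((440,800,3),np.uint8);o[:390,:390]=A;o[:440,400:800]=B
cv2.imwrite('pics/crop1.png',o)
```

```text
(no output)
```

View pics/crop1.png

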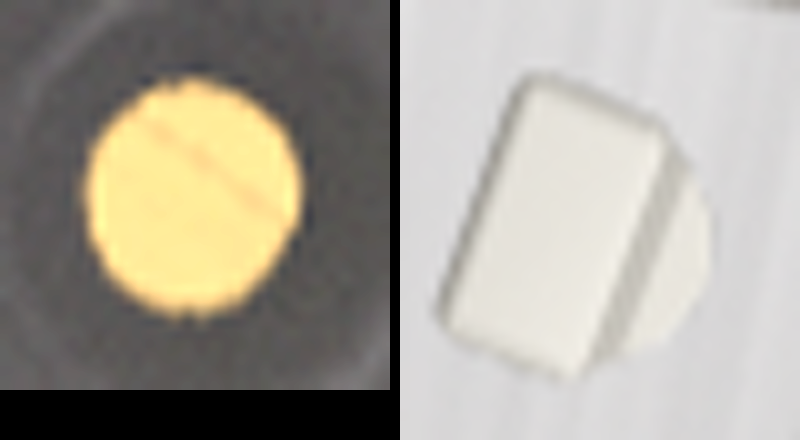

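Run:
```python
from h import *
c=load('pics/wt.npy')
P=np.array([pix2w(c,((x-400+.5)/10-.5+224,(y+.5)/10-.5+71),.126) for x,y in [(528,76),(667,130),(577,380),(437,320)]])
print(P.round(4),P.mean(0).round(4)); d=P[0]+P[1]-P[2]-P[3]; print('len',np.linalg.norm(d)/2,np.linalg.norm(P[0]+P[3]-P[1]-P[2])/2,'yaw long',np.arctan2(d[1],d[0])); 
s=1/1.5625; S=lambda u,v:((u+.5)*s-.5,(v+.5)*s-.5)
B=np.array([pix2w(c,S(*p),.06) for p in [(350,100),(425,116),(392,273),(324,260)]]); print(B.round(4),B.mean(0))
e=B[2]+B[3]-B[0]-B[1]; a=np.arctan2(e[1],e[0]); print('block yaw',a,np.linalg.norm(e)/2,'holes',B.mean(0)[:2]+.025*np.array([[-1],[1]])*[np.cos(a),np.sin(a)])
print('blue top/bot',pix2w(c,S(180,165),.118),pix2w(c,S(255,165),0))
c=load('pics/wb.npy')
C=lambda x,y:((x+.5)/13-.5+262,(y+.5)/13-.5+84)
print('shaft',pix2w(c,C(194,197),.048)); p=[pix2w(c,C(*q),.048) for q in [(140,118),(285,220)]]; d=p[1]-p[0]; print('slot',np.arctan2(d[1],d[0]))
L=np.array([pix2w(c,S(*q),.038) for q in [(390,87),(600,135),(530,380),(340,342)]]);print(L.round(4)); 
f=L[2]+L[3]-L[0]-L[1];print('box yaw',np.arctan2(f[1],f[0]))
n0,n1,m=[pix2w(c,S(*q),.05) for q in [(490,289),(505,332),(466,340)]]; print(n0,np.linalg.norm(n1-n0))
d=n1-n0; print('needle dir',np.arctan2(d[1],d[0])); d=m-n0; print('mark from needle root',np.arctan2(d[1],d[0]))
```

```text
[[ 0.4581 -0.2503  0.126 ]
 [ 0.4617 -0.2405  0.126 ]
 [ 0.4791 -0.2472  0.126 ]
 [ 0.4749 -0.2573  0.126 ]] [ 0.4685 -0.2488  0.126 ]
len 0.01839750355418814 0.010738704822434149 yaw long 2.761871384126465
[[ 0.4421 -0.2659  0.06  ]
 [ 0.4507 -0.2227  0.06  ]
 [ 0.544  -0.2425  0.06  ]
 [ 0.5357 -0.2849  0.06  ]] [ 0.49308595 -0.2540216   0.06      ]
block yaw -0.2046505780345388 0.09544071117975056 holes [[ 0.46860765 -0.24894097]
 [ 0.51756425 -0.25910222]]
blue top/bot [ 0.47719375 -0.34241599  0.118     ] [ 0.4794421  -0.34084023  0.        ]
shaft [0.47299402 0.04909894 0.048     ]
slot 0.9816077689236129
[[ 0.4399  0.0276  0.038 ]
 [ 0.4632  0.1372  0.038 ]
 [ 0.6029  0.1099  0.038 ]
 [ 0.5786 -0.0028  0.038 ]]
box yaw -0.20428602792658326
[0.54331772 0.08135763 0.05      ] 0.02650469175086524
needle dir 0.36498218464805743
mark from needle root -0.3886547727457705
```

Run:
```python
from h import *
o=down(-.38)
manip.reach((.4687,-.249,.2),o)
manip.move_l((.4687,-.249,.081),vel=.1)
print(T.current_tool_pos(),T.current_wrist_force())
fingers.grasp(40); manip.sleep(.2)
print('w',T.current_width(),T.current_wrist_force(),T.current_torque())
manip.move_l((.4687,-.249,.19),vel=.12)
print('w',T.current_width(),T.current_wrist_force(),T.current_tool_pos())
bx,by=.473,.049
yaw=.98; q=down(yaw)
manip.reach((bx,by,.19),q); print(T.current_time_s())
manip.move_l((bx,by,.165),vel=.1); manip.sleep(.2)
print('F',T.current_wrist_force(),T.current_tool_pos(),T.current_time_s())
a,c=snap('wrist','pics/h1.png'); snap('scene','pics/h1s.png')
print(w2pix(c,[[bx,by,.062],[bx,by,.092]]))
cv2.imwrite('pics/h1b.png',cv2.resize(a[:,:,::-1],(800,600),interpolation=cv2.INTER_CUBIC))
```

```text
[ 0.46912387 -0.24928811  0.0819463 ] [-0.53614204  0.26117897 -0.23446925]
w 0.011816438630040733 [-0.24886222  0.18017592 -0.23540066] [0.02909262 0.11913164 0.0066247 ]
w 0.011576553220885593 [ 0.02495147  0.28257372 -0.0090314 ] [ 0.46836676 -0.24880245  0.18886634]
11.175
F [ 0.1546065   0.06888666 -0.58124514] [0.47331774 0.04885929 0.16572444] 11.775
[[261.96471662 179.67076166]
 [262.12263664 188.25558823]]
```

View pics/h1b.png

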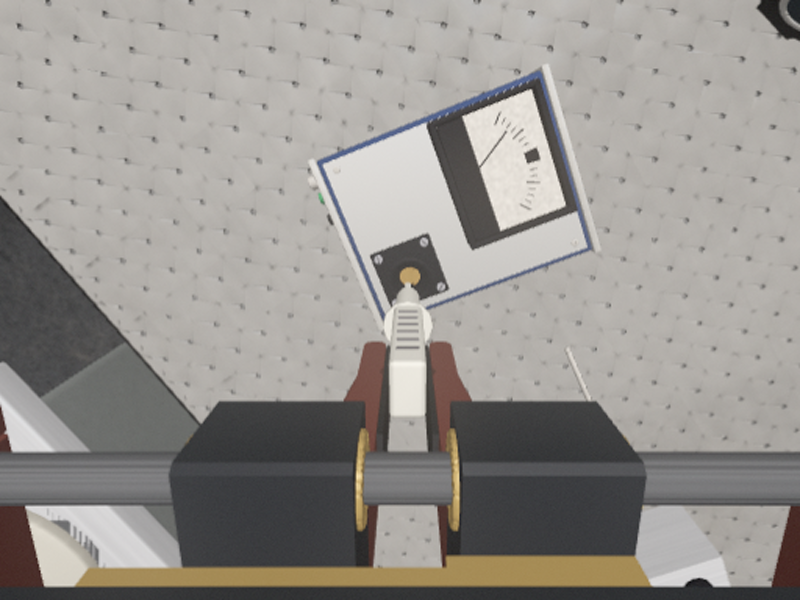

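Run:
```python
from h import *
c=load('pics/h1.npy'); im=c['im'].astype(int)
a=cv2.imread('pics/h1.png')[140:225,225:300]
cv2.imwrite('pics/crop2.png',cv2.resize(a,None,fx=7,fy=7,interpolation=cv2.INTER_CUBIC))
m=(im[:,:,0]-im[:,:,2]>45); m[:160]=0;m[200:]=0;m[:,:240]=0;m[:,290:]=0
v,u=np.nonzero(m); print(u.min(),u.max(),v.min(),v.max(),u.mean(),v.mean())
tp=T.current_tool_pos(); q=T.current_orientation(); print(tp,q)
from scipy.spatial.transform import Rotation as R
r=R.from_quat(q[[1,2,3,0]]).as_matrix(); print(r.round(4))
ax=lambda L:tp+r[:,2]*L
print('axis pix', w2pix(c,[ax(0),ax(.03),ax(.073),tp-r[:,2]*.04]))
print('shaft pix',w2pix(c,[[.473,.049,.048],[.473,.049,.062]]))
```

```text
256 268 171 181 261.94871794871796 176.11111111111111
[0.4732514  0.04898251 0.16561802] [2.14820517e-04 8.82356769e-01 4.70580809e-01 4.34140688e-04]
[[ 5.571e-01  8.304e-01  1.000e-03]
 [ 8.304e-01 -5.571e-01  0.000e+00]
 [ 6.000e-04  8.000e-04 -1.000e+00]]
axis pix [[263.05376681 219.64367364]
 [262.76241424 204.41350976]
 [262.45346374 188.26138831]
 [263.60457179 248.43134456]]
shaft pix [[261.90098968 176.20630056]
 [261.96471662 179.67076166]]
```

View pics/crop2.png

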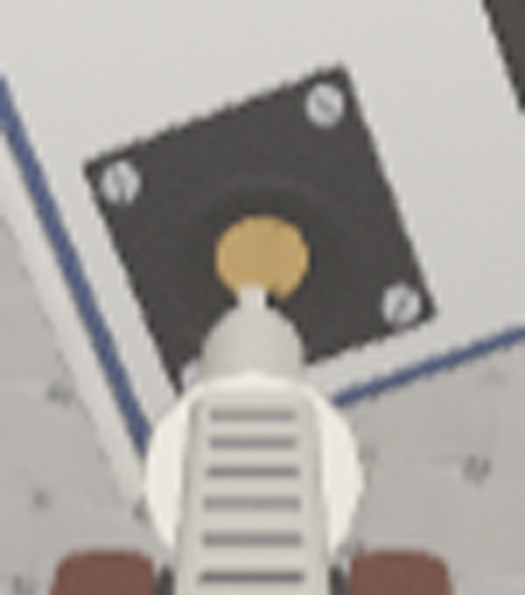

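Run:
```python
from h import *
from scipy.spatial.transform import Rotation as R
def rep(c,tp,r):
    M=np.array(c['world_from_camera']); print('off',(r.T@(M[:3,3]-tp)).round(5)); print((r.T@M[:3,:3]).round(4))
    print('axis pix',w2pix(c,[tp+r[:,2]*L for L in (-.03,0,.073)]).round(2))
c=load('pics/h1.npy'); q=T.current_orientation(); r=R.from_quat(q[[1,2,3,0]]).as_matrix(); tp=T.current_tool_pos(); rep(c,tp,r)
q=np.array([-2.21e-4,.22837,.97357,-8.13e-4]); rep(load('pics/w0.npy'),np.array([.267,.537,.197]),R.from_quat(q[[1,2,3,0]]).as_matrix())
q=down(np.pi); rep(load('pics/wb.npy'),np.array([.548,.035,.125]),R.from_quat(q[[1,2,3,0]]).as_matrix())
print(pix2w(c,(261.95,176.11),.048))
# scene: colour checks
cs=load('pics/h1s.npy'); print('scene pred tip, mouth',w2pix(cs,[tp+r[:,2]*.073,[.473,.049,.062]]).round(1))
a=cv2.imread('pics/h1s.png')[115:215,135:235]; cv2.imwrite('pics/crop3.png',cv2.resize(a,None,fx=6,fy=6,interpolation=cv2.INTER_CUBIC))
```

```text
off [ 0.07262 -0.00143 -0.18756]
[[-4.000e-04  9.636e-01  2.675e-01]
 [ 1.000e+00  1.000e-04  1.000e-03]
 [ 9.000e-04  2.675e-01 -9.636e-01]]
axis pix [[263.44 240.02]
 [263.05 219.64]
 [262.45 188.26]]
off [ 0.07539 -0.00047 -0.18596]
[[-1.000e-04  9.636e-01  2.675e-01]
 [ 1.000e+00  3.000e-04 -9.000e-04]
 [-1.000e-03  2.675e-01 -9.636e-01]]
axis pix [[261.05 246.08]
 [260.92 224.74]
 [260.71 191.93]]
off [ 0.07504  0.00094 -0.18759]
[[ 8.000e-04  9.633e-01  2.683e-01]
 [ 1.000e+00 -3.000e-04 -1.700e-03]
 [-1.600e-03  2.683e-01 -9.633e-01]]
axis pix [[258.12 243.85]
 [258.38 222.96]
 [258.78 190.72]]
[0.47309365 0.04905369 0.048     ]
scene pred tip, mouth [[181.9 158.6]
 [182.9 169.3]]
```

View pics/crop3.png

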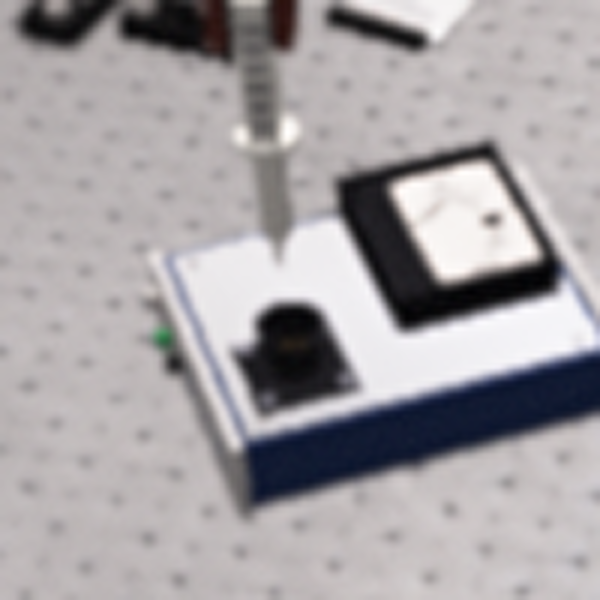

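Run:
```python
from h import *
from scipy.spatial.transform import Rotation as R
q=T.current_orientation(); r=R.from_quat(q[[1,2,3,0]]).as_matrix(); tp=T.current_tool_pos()
c=dict(load('pics/h1.npy')); C=np.array([[0,.9636,.2675],[1,0,0],[0,.2675,-.9636]])
M=np.eye(4); M[:3,:3]=r@C; M[:3,3]=tp+r@[.0751,0,-.1872]; c['world_from_camera']=M
s=pix2w(c,(261.95,176.11),.048); print('shaft',s,'in tool',(r.T@(s-tp)).round(5))
for dx in(0,.0055): print('tip pred',w2pix(c,tp+r@[dx,0,.0730]))
print('collar pred',w2pix(c,[tp+r@[0.011,0,.0730-.054],tp+r@[-.0,.011,.0730-.056]]))
b=dict(load('pics/wb.npy')); q=down(np.pi); r2=R.from_quat(q[[1,2,3,0]]).as_matrix(); M=np.eye(4); M[:3,:3]=r2@C; M[:3,3]=np.array([.548,.035,.125])+r2@[.0751,0,-.1872]; b['world_from_camera']=M
print('wb',pix2w(b,((194.5)/13-.5+262,197.5/13-.5+84),.048))
```

```text
shaft [0.47595679 0.05020528 0.048     ] in tool [0.00246 0.00147 0.11762]
tip pred [[260.44269326 191.18880736]]
tip pred [[260.44269326 184.90101354]]
collar pred [[260.44269326 197.73096973]
 [276.69887154 214.14044939]]
wb [0.47271938 0.04771815 0.048     ]
```

Run:
```python
from h import *
from scipy.spatial.transform import Rotation as R
def rep():
    q=T.current_orientation(); r=R.from_quat(q[[1,2,3,0]]).as_matrix(); tp=T.current_tool_pos(); M=np.array(eyes.get_calibration('wrist')['world_from_camera'])
    d=M[:3,3]-tp-r@[.0751,0,-.1872]; print(tp.round(5),'dev world',d.round(4),'tool',(r.T@d).round(4),T.current_time_s())
rep();rep()
manip.sleep(.3); rep()
manip.reach((.4757,.0500,.165),down(.6)); manip.sleep(.3); rep()
manip.reach((.4757,.0500,.165),down(.98)); rep(); manip.sleep(.3); rep()
a,c=snap('wrist','pics/h2.png'); 
im=a.astype(int); m=(im[:,:,0]-im[:,:,2]>45); m[:160]=0;m[200:]=0;m[:,:240]=0;m[:,290:]=0
v,u=np.nonzero(m); print(u.min(),u.max(),v.min(),v.max(),u.mean(),v.mean()); print(pix2w(c,(u.mean(),v.mean()),.048))
cv2.imwrite('pics/crop4.png',cv2.resize(cv2.imread('pics/h2.png')[140:225,225:300],None,fx=7,fy=7,interpolation=cv2.INTER_CUBIC))
```

```text
[0.47325 0.04898 0.16562] dev world [-0.0026 -0.0011  0.0002] tool [-0.0024 -0.0016 -0.0002] 11.875
[0.47325 0.04898 0.16562] dev world [-0.0026 -0.0011  0.0002] tool [-0.0024 -0.0016 -0.0002] 11.875
[0.47301 0.04906 0.16508] dev world [-0.0026 -0.0011  0.0002] tool [-0.0024 -0.0016 -0.0002] 12.175
[0.47568 0.04999 0.16504] dev world [-0.0031 -0.0007  0.0002] tool [-0.0029 -0.0012 -0.0002] 12.925
[0.4757  0.04999 0.16502] dev world [-0.0026 -0.0011  0.0002] tool [-0.0024 -0.0016 -0.0002] 13.375
[0.4757  0.04998 0.16502] dev world [-0.0026 -0.0011  0.0002] tool [-0.0024 -0.0016 -0.0002] 13.675
255 267 173 183 260.78846153846155 178.1153846153846
[0.47336124 0.04930253 0.048     ]
```

View pics/crop4.png

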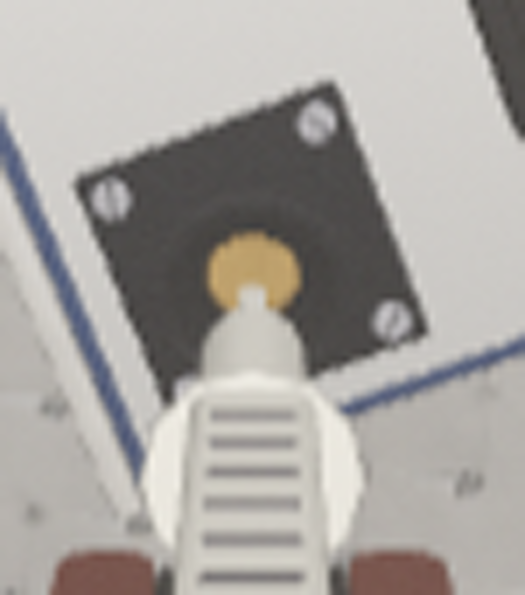

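Run:
```python
from h import *
cs=load('pics/h1s.npy')
t=pix2w(cs,(135+280.5/6-.5,115+266/6-.5),.0925); m=pix2w(cs,(135+290.5/6-.5,115+322/6-.5),.062)
d=(m-t)[:2]; X=np.array([.557,.83]);Y=np.array([.83,-.557]); print(t,m,d,'x',d@X,'y',d@Y)
b=cv2.imread('pics/h1s.png')[150:180,170:200]
cv2.imwrite('pics/crop5.png',cv2.resize(b,None,fx=16,fy=16,interpolation=cv2.INTER_CUBIC))
```

```text
[0.4718564  0.04922032 0.0925    ] [0.47492426 0.05235515 0.062     ] [0.00306787 0.00313483] x 0.004310713653857507 y 0.0008002274847234443
```

View pics/crop5.png

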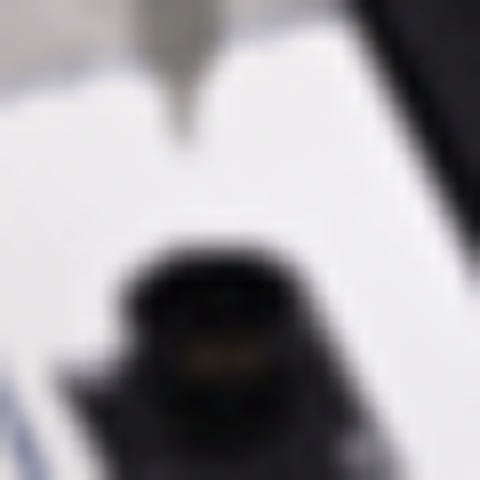

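```bash
cat >> h.py <<'E'
def F(): 
    return np.mean([ (manip.sleep(.02),T.current_wrist_force())[1] for _ in range(3)],axis=0)
def descend(P,q,z1,step,F0,lim,vel=.03):
    P=np.array(P,float); 
    while P[2]>z1+1e-5:
        P[2]=max(z1,P[2]-step); manip.move_l(P,q,vel=vel); f=F()-F0
        print(P[2].round(4),T.current_tool_pos()[2].round(4),f.round(2))
        if np.linalg.norm(f)>lim: break
    return P
E
python3 - <<'E'
from h import *
q=down(.98); P=np.array([.4737,.0472,.165])
manip.move_l(P,q,vel=.05); manip.sleep(.3); F0=F(); np.save('F0.npy',F0); print(F0)
P[2]=.138; manip.move_l(P,q,vel=.06); print(F()-F0)
P=descend(P,q,.1255,.0025,F0,2.)
if P[2]<.1256: P=descend(P,q,.1185,.0007,F0,2.2)
print(P,T.current_torque(),T.current_time_s())
E
```

```text
[-0.04707593 -0.02546279 -0.44202625]
[-0.03151784  0.22631701  0.08741298]
0.1355 0.1356 [-0.25  0.13 -0.39]
0.133 0.1329 [ 0.35  0.03 -0.12]
0.1305 0.1304 [-0.1  -0.17 -0.17]
0.128 0.1279 [ 0.16 -0.09  0.35]
0.1255 0.1254 [-0.02  0.2  -0.11]
0.1248 0.1248 [-0.22 -0.05 -0.14]
0.1241 0.1241 [-0.27 -0.32  0.38]
0.1234 0.1234 [-0.11  0.28 -0.06]
0.1227 0.1227 [ 0.05 -0.32 -0.  ]
0.122 0.122 [-0.1   0.3   0.14]
0.1213 0.1213 [-0.36 -0.36  0.28]
0.1206 0.1206 [ 0.01  0.11 -0.36]
0.1199 0.1199 [ 0.19  0.33 -0.14]
0.1192 0.1192 [ 0.04 -0.24 -0.05]
0.1185 0.1185 [ 0.05  0.1  -0.29]
[0.4737 0.0472 0.1185] [-0.0093519   0.09410198 -0.0142802 ] 19.475
```

Run:
```python
from h import *
F0=np.load('F0.npy'); q=down(.98)
P=descend([.4737,.0472,.1185],q,.1163,.0005,F0,2.5)
print(P,T.current_time_s())
a,c=snap('wrist','pics/h3.png')
cv2.imwrite('pics/h3b.png',cv2.resize(cv2.imread('pics/h3.png')[60:240,190:380],None,fx=3.1,fy=3.1,interpolation=cv2.INTER_CUBIC))
```

```text
0.118 0.118 [-0.52 -0.28 -0.25]
0.1175 0.1175 [ 0.25 -0.06 -0.14]
0.117 0.117 [-0.02 -0.29  0.48]
0.1165 0.1165 [-0.23 -0.07 -0.14]
0.1163 0.1163 [-0.07 -0.02  0.08]
[0.4737 0.0472 0.1163] 20.975
```

View pics/h3b.png

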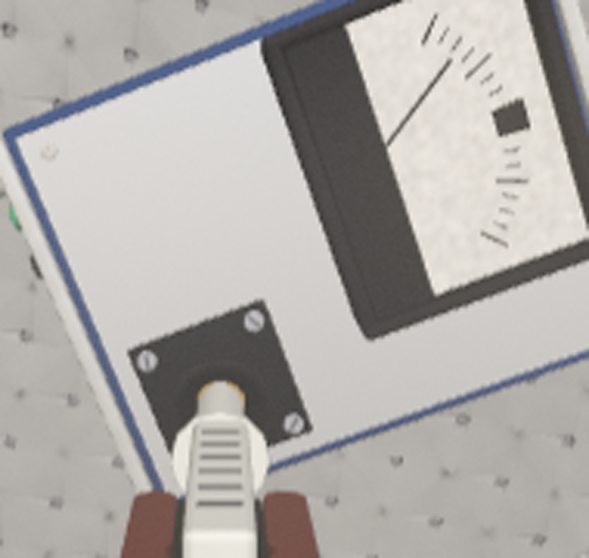

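```bash
cat >> h.py <<'E'
C0=np.array([.4759,.0502]); E0=.0037
def at(yaw,z): return np.array([*(C0-E0*np.array([np.cos(yaw),np.sin(yaw)])),z])
E
python3 - <<'E'
from h import *
F0=np.load('F0.npy'); print(at(.98,.1163))
for y in np.arange(.98-.08,.98-.57,-.08):
    manip.reach(at(y,.1163),down(y)); f=F()-F0; print(round(y,2),f.round(2),T.current_torque().round(3))
    if np.linalg.norm(f)>9: break
print(T.current_time_s())
a,c=snap('wrist','pics/h4.png')
cv2.imwrite('pics/h4b.png',cv2.resize(cv2.imread('pics/h4.png')[60:240,190:380],None,fx=3.1,fy=3.1,interpolation=cv2.INTER_CUBIC))
E
```

```text
[0.47383902 0.04712716 0.1163    ]
0.9 [0.17 0.36 0.12] [-0.015  0.09   0.022]
0.82 [ 0.38 -0.45  0.04] [-0.191  0.021  0.001]
0.74 [ 1.21 -0.64 -0.17] [-0.281 -0.075  0.016]
0.66 [ 1.53 -1.31 -0.01] [-0.399 -0.148  0.077]
0.58 [ 1.14 -1.68  0.14] [-0.507 -0.234 -0.01 ]
0.5 [ 1.04 -2.49 -0.22] [-0.659 -0.281 -0.015]
0.42 [ 1.76 -2.23 -0.4 ] [-0.835 -0.363  0.053]
23.125
```

View pics/h4b.png

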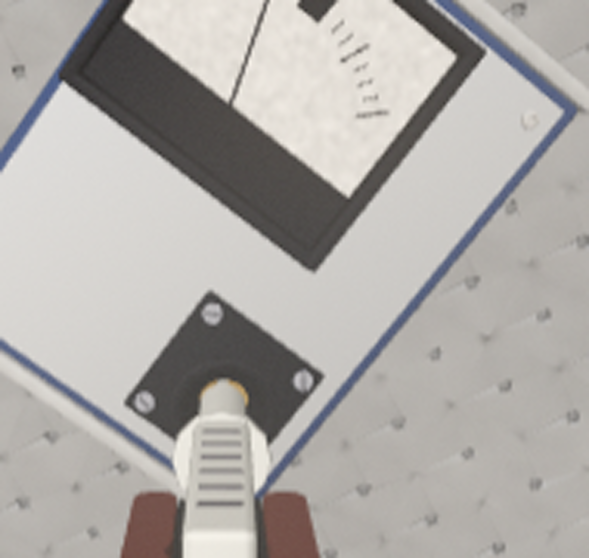

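```bash
cat >> h.py <<'E'
def dial(c,yaw=-.204,z=.055):
    # box-aligned rectified dial: row = along box x (from .50), col = along box y
    X=np.array([np.cos(yaw),np.sin(yaw)]);Y=np.array([-X[1],X[0]]); O=np.array([.565,.075]); n=400; s=.00025
    i,j=np.mgrid[0:n,0:n]; W=O+((i-n/2)*s)[...,None]*X+((j-n/2)*s)[...,None]*Y
    p=w2pix(c,np.concatenate([W.reshape(-1,2),np.full((n*n,1),z)],1)).reshape(n,n,2).astype(np.float32)
    g=cv2.cvtColor(cv2.remap(c['im'],p[...,0].copy(),p[...,1].copy(),cv2.INTER_CUBIC),cv2.COLOR_RGB2GRAY)
    w=cv2.morphologyEx((g>150).astype(np.uint8),cv2.MORPH_CLOSE,np.ones((45,45)))
    n_,l,st,ce=cv2.connectedComponentsWithStats((g<125).astype(np.uint8))
    out=[]
    for k in range(1,n_):
        if 25<st[k,4]<6000:
            v,u=np.nonzero(l==k); e,V=np.linalg.eigh(np.cov(np.c_[v,u].T)); d=V[:,1]*np.sign(V[0,1])
            out.append((st[k,4],[round(float(t),1) for t in (ce[k,1],ce[k,0])],round(4*e[1]**.5*s*1e3,1),round(4*e[0]**.5*s*1e3,1),round(float(np.arctan2(d[1],d[0])),3)))
    return g,out
E
python3 - <<'E'
from h import *
for f in ('wb','h1','h2','h3','h4'):
    g,o=dial(load(f'pics/{f}.npy')); print(f)
    for x in sorted(o,key=lambda t:-t[2])[:9]: print('  area %d c(x,y) %s len %.1f wid %.1f dir %.3f'%tuple(x[:1]+(x[1],)+x[2:]))
E
```

```text
wb
  area 724 c(x,y) [227.5, 180.2] len 7.9 wid 7.6 dir -0.091
  area 62 c(x,y) [134.2, 373.6] len 3.6 wid 1.7 dir -0.574
  area 82 c(x,y) [392.5, 341.7] len 3.6 wid 2.0 dir -0.819
  area 64 c(x,y) [329.4, 245.0] len 3.5 wid 1.5 dir -0.911
  area 52 c(x,y) [362.5, 85.2] len 3.4 wid 1.4 dir -0.718
  area 44 c(x,y) [379.5, 4.4] len 3.4 wid 1.2 dir -1.060
  area 49 c(x,y) [54.2, 357.2] len 3.3 wid 1.5 dir -0.784
  area 39 c(x,y) [345.3, 165.6] len 2.4 wid 1.4 dir -0.913
h1
  area 728 c(x,y) [229.7, 186.2] len 8.4 wid 7.2 dir -0.015
  area 50 c(x,y) [257.2, 368.8] len 4.0 wid 1.5 dir -0.882
  area 71 c(x,y) [338.0, 386.9] len 3.6 wid 2.0 dir -0.869
  area 50 c(x,y) [356.8, 302.9] len 3.3 wid 1.4 dir -1.089
  area 28 c(x,y) [374.0, 220.9] len 2.1 wid 1.1 dir -1.166
h2
  area 733 c(x,y) [230.0, 186.3] len 8.4 wid 7.2 dir 0.011
  area 38 c(x,y) [259.2, 369.5] len 4.0 wid 1.4 dir -0.920
  area 61 c(x,y) [339.7, 387.5] len 3.8 wid 1.7 dir -0.839
  area 49 c(x,y) [358.2, 304.6] len 3.6 wid 1.3 dir -1.003
  area 27 c(x,y) [375.9, 221.4] len 2.2 wid 1.0 dir -1.186
h3
  area 210 c(x,y) [151.4, 233.8] len 27.0 wid 0.7 dir 0.554
  area 772 c(x,y) [229.1, 186.3] len 8.7 wid 7.4 dir -0.104
  area 32 c(x,y) [178.8, 289.2] len 4.0 wid 0.7 dir 0.790
  area 63 c(x,y) [345.2, 301.8] len 3.8 wid 1.5 dir -0.956
  area 51 c(x,y) [249.0, 365.4] len 3.7 wid 1.5 dir -0.915
  area 67 c(x,y) [327.6, 382.2] len 3.7 wid 1.9 dir -0.938
  area 35 c(x,y) [361.8, 222.4] len 2.9 wid 1.1 dir -1.079
  area 35 c(x,y) [379.0, 141.1] len 2.4 wid 1.2 dir -1.316
  area 33 c(x,y) [395.4, 60.9] len 2.3 wid 1.3 dir -1.244
h4
  area 777 c(x,y) [231.5, 184.6] len 8.4 wid 7.7 dir -0.066
  area 41 c(x,y) [93.5, 395.9] len 3.5 wid 1.6 dir -0.567
  area 51 c(x,y) [383.6, 205.1] len 3.4 wid 1.6 dir -0.918
```

```bash
cat >> h.py <<'E'
def needle(c,dx=154.6):
    g,o=dial(c); b=[x for x in o if 500<x[0]<1100 and x[3]>5.5][0][1]
    pv=(b[0]-dx,b[1]); th=np.arange(-.9,.9,.005); r=np.arange(60,122,1.)
    v=(pv[0]+np.outer(np.cos(th),r)).astype(np.float32);u=(pv[1]+np.outer(np.sin(th),r)).astype(np.float32)
    m=cv2.remap(g,u,v,cv2.INTER_LINEAR).astype(float).mean(1); m-=cv2.blur(m[:,None],(1,41))[:,0]
    k=m.argmin(); return -th[k],m[k],b
E
python3 - <<'E'
from h import *
for f in ('wb','h1','h2','h3','h4'): print(f,needle(load(f'pics/{f}.npy')))
E
```

```text
wb (np.float64(-0.5700000000000013), np.float64(-71.68607395751387), [227.5, 180.2])
h1 (np.float64(-0.5550000000000014), np.float64(-72.1266719118803), [229.7, 186.2])
h2 (np.float64(-0.5600000000000013), np.float64(-71.71833202202977), [230.0, 186.3])
h3 (np.float64(-0.5550000000000014), np.float64(-86.3280881195908), [229.1, 186.3])
h4 (np.float64(-0.30000000000000104), np.float64(-86.40912667191203), [231.5, 184.6])
```

Run:
```python
from h import *
F0=np.load('F0.npy'); sh=np.zeros(3); y=.42; f=np.array([1.76,-2.23,0])
for k in range(14):
    sh[:2]+=.00012*f[:2]
    c=eyes.get_calibration('wrist'); c['im']=eyes.grab_frame('wrist')
    try: n=needle(c)
    except IndexError: n=(None,)
    print(round(y,3),f.round(2),sh[:2].round(5),n[:2],T.current_torque().round(2))
    if n[0] is not None and n[0]>-.02 or np.linalg.norm(f)>9: break
    y-= .1 if (n[0] is not None and n[0]<-.12) else .04
    manip.reach(at(y,.1163)+sh,down(y)); f=F()-F0
np.save('st.npy',[y,*sh]); print(T.current_time_s())
```

```text
0.42 [ 1.76 -2.23  0.  ] [ 0.00021 -0.00027] (np.float64(-0.30000000000000104), np.float64(-88.1313926042488)) [-0.79 -0.37  0.  ]
0.32 [ 1.67 -2.64 -0.65] [ 0.00041 -0.00058] (np.float64(-0.22500000000000087), np.float64(-87.90676632572783)) [-0.74 -0.29  0.04]
0.22 [ 1.18 -3.35 -0.26] [ 0.00055 -0.00099] (np.float64(-0.15500000000000103), np.float64(-86.20102281667957)) [-0.74 -0.22 -0.03]
0.12 [ 0.96 -1.99  0.2 ] [ 0.00067 -0.00123] (np.float64(-0.08500000000000085), np.float64(-84.39024390243918)) [-0.63 -0.08  0.01]
0.08 [ 0.59 -1.45  0.03] [ 0.00074 -0.0014 ] (np.float64(-0.07000000000000084), np.float64(-83.11959087332801)) [-0.53 -0.08  0.01]
0.04 [ 0.37 -1.3   0.49] [ 0.00078 -0.00156] (np.float64(-0.04000000000000081), np.float64(-83.9913453973248)) [-0.39 -0.05  0.03]
-0.0 [ 0.11 -0.97  0.08] [ 0.0008  -0.00167] (np.float64(-0.010000000000000786), np.float64(-85.21990558615265)) [-0.29  0.02  0.05]
25.325
```

Run:
```python
from h import *
F0=np.load('F0.npy'); y,*sh=np.load('st.npy'); sh=np.array(sh)
y+=.06; manip.reach(at(y,.1163)+sh,down(y)); print((F()-F0).round(2))
P=at(y,.1163)+sh
for z in (.122,.13,.145,.165):
    P[2]=z; manip.move_l(P,down(y),vel=.05); print(z,(F()-F0).round(2))
c=eyes.get_calibration('wrist'); c['im']=eyes.grab_frame('wrist'); print('needle',needle(c)[:2])
P[2]=.2; manip.move_l(P,down(y),vel=.1)
manip.reach((.4687,-.249,.2),down(-.38)); manip.sleep(.3)
manip.move_l((.4687,-.249,.148),down(-.38),vel=.08); F1=F(); print(F1.round(2))
P=descend((.4687,-.249,.148),down(-.38),.128,.0025,F1,2.5)
if P[2]<.129: P=descend(P,down(-.38),.082,.006,F1,4)
print(P,T.current_torque(),T.current_width(),T.current_time_s())
```

```text
[ 0.09 -0.15 -0.23]
0.122 [-0.04  0.08 -0.16]
0.13 [0.28 0.22 0.13]
0.145 [-0.28 -0.29  0.32]
0.165 [ 0.08 -0.36  0.13]
needle (np.float64(-0.010000000000000786), np.float64(-70.52321007081048))
[ 0.63 -0.15 -0.77]
0.1455 0.1457 [-0.16  0.07  0.24]
0.143 0.1429 [-0.35 -0.03  0.2 ]
0.1405 0.1403 [-0.43 -0.04  0.56]
0.138 0.1379 [-0.85  0.48  0.38]
0.1355 0.1354 [-0.38  0.42  0.09]
0.133 0.1329 [-0.66 -0.26  0.56]
0.1305 0.1304 [-0.75  0.15  0.56]
0.128 0.1279 [-1.15 -0.1   0.82]
0.122 0.1218 [-0.43  0.25  0.38]
0.116 0.1158 [-0.35  0.4   0.71]
0.11 0.1098 [-0.34 -0.15  0.41]
0.104 0.1039 [-0.7  -0.06  0.2 ]
0.098 0.0978 [-0.37  0.33 -0.09]
0.092 0.0918 [-0.76  0.22  0.81]
0.086 0.0858 [-0.73  0.36  0.43]
0.082 0.0818 [-0.58  0.17  0.54]
[ 0.4687 -0.249   0.082 ] [0.02652994 0.17219607 0.03176358] 0.011589580761071713 35.775
```

Run:
```python
from h import *
q=down(-.38); F1=F()
P=descend((.4687,-.249,.082),q,.0800,.0004,F1,2.5)
fingers.let_go(); manip.sleep(.3); print('open',T.current_width(),T.current_wrist_force())
P[2]=.2; manip.move_l(P,q,vel=.08)
manip.reach((.547,-.235,.18),down(np.pi)); manip.sleep(.4)
a,c=snap('wrist','pics/e1.png'); 
b=load('pics/wt.npy')['im']; g1=cv2.cvtColor(b,cv2.COLOR_RGB2GRAY);g2=cv2.cvtColor(a,cv2.COLOR_RGB2GRAY)
for n,(r0,r1,c0,c1) in dict(white=(74,112,225,260),spare=(132,166,215,250)).items():
    m=cv2.matchTemplate(g2[r0-8:r1+8,c0-8:c1+8],g1[r0:r1,c0:c1],cv2.TM_CCOEFF_NORMED); _,v,_,l=cv2.minMaxLoc(m); print(n,v,np.array(l)-8)
print(T.current_time_s(),T.current_wrist_force())
```

```text
0.0816 0.0817 [ 0.19 -0.65 -0.23]
0.0812 0.0811 [ 0.1  -0.35 -0.03]
0.0808 0.081 [ 0.34 -0.07  1.36]
0.0804 0.081 [-0.72  0.47  4.14]
open 0.08776289123939797 [ 0.20483144 -0.35732545 -0.55206679]
white 0.938602089881897 [2 0]
spare 0.9891974925994873 [1 0]
43.5333 [ 0.14088681 -0.01870275 -0.2184761 ]
```

```bash
python3 -c "
from bench import manip; manip.close_job()"
```

```text
the job is handed in; nothing more can be done
```

The needle is on the centre mark, the tuning tool is back in its own bore, and the job was handed in after about 43.5 s. `close_job` gives no verdict, so this rests on my own checks.

- **Seating:** I lowered the blade into the slot, with the slot's direction read from the wrist camera. No contact force stood out from the sensor noise (about 0.5 N), down to roughly 5 mm below the shaft face.
- **Turning:** I turned the shaft clockwise until the needle read about -0.01 rad. The highest wrist force was about 3.6 N, sideways. After I drew the tool out, the needle still read -0.01 rad.
- **Putting the tool back:** The collar met the block at the same height as when I picked the tool up. I then opened the gripper, moved clear and took one last picture.
- **Final picture:** I compared this by image matching only, because I had used all 12 picture views. The white tool was within about 1 px (roughly 1 mm) of where it stood at the start, relative to the spare tool. The spare tool looked unmoved (match 0.99).
- **What disagreed:** The wrist camera's calibration was about 2.5 to 3 mm off from the arm's own position reading. I lined up the blade by comparing tool and bush within the same picture. The tool also sat about 3.7 mm off-centre in the gripper, which I allowed for while turning.

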